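# Park the red-capped jar at the top of the sloped rack

## Robot

A 7-joint arm with a two-finger parallel gripper is mounted at the origin on the work surface. World frame = base frame: x ahead of the robot, y to its left, z up, the work surface at z = 0. Lengths are in m, angles in rad, forces in N, time in s.
With the tool pointing down it reaches from about 0.425 to 0.925 m from the base axis. Payload 6.8 kg.
Tool frame: the origin (TCP) lies on the centre line of the jaws, within the pads' length; the fingertips stand 19 mm ahead of it and the grasp point (between the pads) is the TCP (r.tip_extent is the y of the fingertips in the tool frame, in m); y points along the fingers, z is the direction in which the jaws open and shut, and the axes are right-handed (so a half turn about y gives the same grasp; the last joint's range is limited). The gripper opens to 85 mm and grips with 20 to 120 N. Pads are 22 mm wide; open, the fingers measure 114 mm over their backs; the gripper's body (76 mm by 85 mm) begins 54 mm behind the grasp point. The pads swing forward as they close: fully open they stand 13 mm farther back than shut.
Start: joints at [1.085, 0.477, 0.022, 1.555, -0.011, 1.109, -0.083], TCP at [0.249, -0.627, 0.22] pointing down, gripper open.
Joint ranges: [-2.96, 2.96], [-0.34, 2.1], [-1.41, 1.46], [0.24, 2.44], [-1.37, 4.51], [0.17, 1.92], [-2.96, 2.96]. Speed limits (rad/s): [2.39, 2.39, 3.14, 3.14, 3.14, 3.14, 3.14].

## Interface

Orientations are given as a rotation vector (axis times angle).
In Python, from bench import r gives the robot as it stands. The module is installed in compiled form; this text tells all that it offers.
- The arm moves only by the tool jog_arm, never from a script. Its argument "motion" is a list of rows, each a list of 3 entries, a list of its own where there are three numbers: the opening, from 0 (shut) to 1 (fully open), then the shift along the tool's x, y, z in m, then the turn, a rotation vector about the tool's x, y, z in degrees. A call has 1 to 10 rows; each row shifts and turns the commanded pose from where the row before left it, along the tool's axes as they then stand; what a row does not reach is not made up. A row lasts 1/12 s, in which the tool goes at most 41.7 mm and 7.16 degrees, less where a joint would pass 70% of its speed; a pose out of reach is approached as far as the arm can. A call with a gripper value outside its range is refused whole. The fingers move at their own pace and stop on an object; "force" is the grip in N (left out, the last holds). Time passes only in rows, so rows that do not move let the fingers close. It gives the time, the measured TCP pose, the force and the opening at its end, in the units of the state.
- r.get_obs(): the state, without advancing time (a new reading comes with each control period).
- r.grab_frame(name): name is "side" or "top"; returns a dict with "image" (400x640x3 uint8, red, green, blue), "range_z" (400x640 float32, m along the optical axis (not along the pixel's ray), 0 where there is no reading), "fx", "fy", "cx", "cy" (pixels), "xyz" and "orientation" of the camera in the world. Camera axes: x right, y down, z forward; pixel columns grow to the right and rows downward; lengths in m; the calibration is good to about 2 mm. A picture is of the moment at which its call begins.
- r.hand_in(): hands the job in, once; it reports no verdict.
The state is a dict: "clock": time; "joints": joint angles; "qvel": joint speeds; "tau": joint torques, N m; "tcp_pos": TCP position; "orientation": TCP orientation; "contact_force": force on the tool from outside, world axes, zero at the start; "moment": the same for the moment, N m; "grip_width": finger opening in m.
Only numpy, scipy, OpenCV 4.12 (cv2) and the standard library are available. Lean on these libraries where they do the work, as an engineer would, in place of code of your own. Each camera call takes 0.05 s, during which the arm holds its last target.

## Task

Two sample jars lie at the bottom of the two-lane sloped rack. With the fingertips, gently roll the red-capped jar up its own lane, over the crest and into the dip at the top, so that it rests against the orange stop and stays there by itself when you take your hand away. Only push it, never pinch or lift it, and leave the blue-capped jar and everything else where it is.

Things in the scene. Friction and masses are not known exactly. Their poses are not given: they have to be found in the camera images.
- rack: Sloped two-lane rack of white plastic, fixed to the bench, 220 long, 158 wide (all sizes here in mm). Origin: on the bench under its middle; +x runs uphill along the lanes, z up. Lane middles at y = +38 and y = -38; each lane is 70 wide between grey rails 6 thick that stand 8 above the floor (the rail at y = 0 parts the lanes). Both lanes have the same slopes.
- lip (a point): Low end of the lanes, at rack x = -115, y = 0, z = 30 (height of the lane floor there), at the inner face of a grey lip 8 high and 6 thick that closes both lanes. From here the floor rises at 8 degrees.
- crest (a point): Highest line of the floor, at rack x = 55, y = 0, z = 54. Beyond it the floor falls at 10 degrees to the stop. A jar let go with its middle short of the crest rolls back to the lip; past it, it rolls on to the stop and stays.
- stop (a point): Foot of the upright face of the orange stop across both lanes, at rack x = 93, y = 0, z = 47 (height of the floor there). The stop is 6 thick and its top is at z = 82.
- red_jar: Jar to be parked: smooth, slippery plain cylinder 36 in diameter, 62 long, about 60 to 130 g, white with a red cap (same diameter) and thin red band. Lies across either lane, against the lip. Origin: its middle, on its axis; y is its axis (towards the cap), x and z turn as it rolls. Starts at rack x = -101, z = 50; parked against the stop it is at rack x = 75, z = 69.
- blue_jar: The same kind of jar with a blue cap and band, lying at the low end of the other lane; must stay there. Origin in its middle, y along its axis.
- media_bottle: Bystander: loose red bottle with white cap, 66 in diameter, 150 high, upright. Origin: centre of its underside.
- beaker: Bystander: loose yellow open beaker, 90 in diameter, 110 high. Origin: centre of its underside.
- flask: Bystander: loose clear jar with yellow cap, 50 in diameter, 90 high. Origin: centre of its underside.
- tip_box: Bystander: loose blue box with clear lid, 85 x 120 x 68 high. Origin: centre of its underside.
- yellow_jar: Bystander: sample jar standing upright, yellow cap, 36 in diameter, 62 high. Origin: centre of its underside.
- scraper: Bystander: loose flat spatula 180 long lying on the bench along its x axis. Origin: under its middle.
There are look-alikes about, which are no part of the job. What is shaped like the red_jar but black or purple is not meant.

How it is judged:
At the end, for the whole second after the job is handed in: The red-capped jar lies at rest in its own lane, in the dip at the top, within 5 mm of touching the orange stop, square to the lane within 0.15 rad. The blue-capped jar is within 12 mm of its start and every bystander within 30 mm (x of red_jar in the frame of rack between 0.07 and 0.08 m and z of red_jar in the frame of rack between 0.0636 and 0.0736 m and (y of red_jar in the frame of rack between 0.03 and 0.046 m or y of red_jar in the frame of rack between -0.046 and -0.03 m) and angle between the y axis of red_jar and the y axis of rack, either way round below 0.15 rad and linear speed of red_jar below 0.02 m/s and angular speed of red_jar below 1 rad/s and distance of blue_jar from where it was at the start of the episode below 0.012 m and distance of each of media_bottle, beaker, flask, tip_box, yellow_jar, scraper from where it was at the start of the episode below 0.03 m).
It fails at once if the red-capped jar is lifted more than about 12 mm off the lane (z of red_jar in the frame of rack above 0.084 m or (x of red_jar in the frame of rack below -0.03 m and z of red_jar in the frame of rack above 0.072 m)).
It fails at once if the red-capped jar leaves its lane (y of red_jar in the frame of rack between -0.026 and 0.026 m or y of red_jar in the frame of rack above 0.052 m or y of red_jar in the frame of rack below -0.052 m or z of red_jar in the frame of rack below 0.04 m).
It fails at once if the red-capped jar is pinched or shoved hard (over 20 N from the fingers) (contact force between the fingers and red_jar above 20 N).
It fails at once if the blue-capped jar is moved more than 12 mm (distance of blue_jar from where it was at the start of the episode above 0.012 m).
It fails at once if a bystander is moved more than 30 mm (distance of any of media_bottle, beaker, flask, tip_box, yellow_jar, scraper from where it was at the start of the episode above 0.03 m).
It also fails if it takes over 38 s, if anything falls off the work surface, if the arm or the gripper's body presses on something with over 40 N, if the wrist force passes 120 N, or if a joint passes its speed limit or range.

## Working session

There is one attempt and no reset: what is moved stays moved. The work goes in short steps, Python scripts to look and compute and a tool call to move; the robot and the scene stay as the last step left them, time stands still between calls to the robot, and variables do not carry over. Pictures are saved under pics/ and viewed, and the job is handed in when it is done.

Besides the shell and the picture viewer there is one more tool, called after ">>>" as name(argument=value, ...) on one line, values as JSON. jog_arm: Moves the arm, as the interface text tells. Its arguments: {"type":"object","properties":{"motion":{"type":"array","items":{"type":"array"}},"force":{"type":"number"}},"required":["motion"]}

```bash
mkdir -p pics; python3 - <<'E'
from bench import r
import cv2,numpy as np,pickle
o=r.get_obs();print({k:np.round(v,3) for k,v in o.items()},r.tip_extent)
for n in("side","top"):
    f=r.grab_frame(n);pickle.dump(f,open(n+'0.pkl','wb'))
    cv2.imwrite(f'pics/{n}0.png',f['image'][:,:,::-1]);print(n,f['fx'],f['fy'],f['cx'],f['cy'],f['xyz'],f['orientation'])
E
```

```text
{'clock': np.float64(0.0), 'joints': array([ 1.085,  0.478,  0.022,  1.556, -0.012,  1.109, -0.083]), 'qvel': array([-0.001, -0.   , -0.   , -0.001, -0.001, -0.001,  0.002]), 'tau': array([-0.0000e+00, -5.9644e+01,  1.6080e+00, -2.8119e+01,  1.3000e-02,
        9.0000e-03,  0.0000e+00]), 'tcp_pos': array([ 0.249, -0.627,  0.219]), 'orientation': array([-0.386,  2.017, -2.013]), 'contact_force': array([ 0.338, -0.876, -0.369]), 'moment': array([ 0.003, -0.015,  0.   ]), 'grip_width': np.float64(0.085)} 0.019
side 432.67356506940996 432.67356506940996 320.182326508838 201.06038253482632 [0.50641432 1.01137683 0.69037599] [-0.10301481  2.72416835 -1.52594334]
top 377.434541147472 377.434541147472 319.75682905677445 199.48823594876566 [ 0.46563354 -0.00783427  1.10461861] [-2.15652649  2.18438796 -0.11340083]
```

View pics/side0.png

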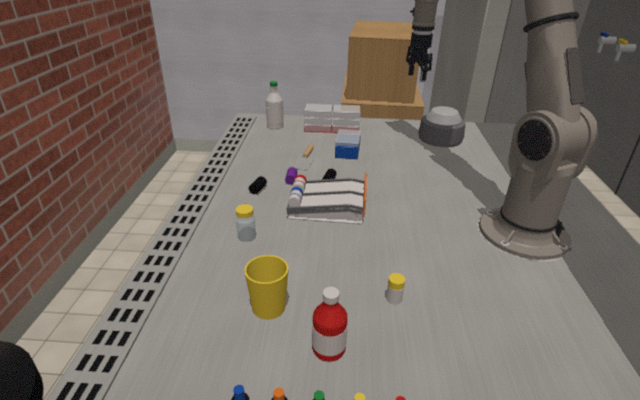

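View pics/top0.png

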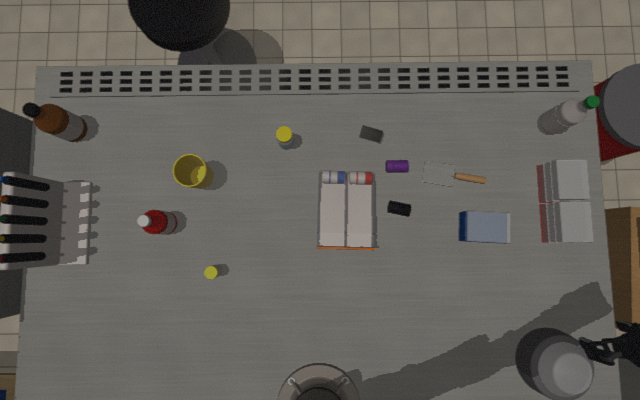

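The side view shows the rack around (330,200) with the jars at its far-left end. In the top view the jars are at (333,177) blue and (361,178) red, with the lip up and the orange stop at (347,248) towards the robot. Possible look-alikes in the top view are the purple jar (397,166), black jars (399,208) and (371,134), and the red bottle (155,222). The red-capped jar in the rack at (361,178) is the target, so I'll crop in on it and measure.

```bash
cat > h.py <<'E'
import numpy as np,cv2,pickle
from scipy.spatial.transform import Rotation as R
def ray(f,u,v):
    d=np.array([(u-f['cx'])/f['fx'],(v-f['cy'])/f['fy'],1.0])
    return R.from_rotvec(f['orientation']).as_matrix()@d
def onz(f,u,v,z):
    d=ray(f,u,v);c=np.array(f['xyz']);return c+d*(z-c[2])/d[2]
def dep(f,u,v):
    z=f['range_z'][int(round(v)),int(round(u))];return np.array(f['xyz'])+ray(f,u,v)*z
def proj(f,p):
    q=R.from_rotvec(f['orientation']).as_matrix().T@(np.array(p)-f['xyz']);return q[0]/q[2]*f['fx']+f['cx'],q[1]/q[2]*f['fy']+f['cy']
E
python3 - <<'E'
from h import *
f=pickle.load(open('top0.pkl','rb'));im=f['image']
hsv=cv2.cvtColor(im,cv2.COLOR_RGB2HSV)
c=im[155:265,300:420,::-1];cv2.imwrite('pics/crop_t.png',cv2.resize(c,None,fx=5,fy=5,interpolation=cv2.INTER_CUBIC))
g=pickle.load(open('side0.pkl','rb'));c=g['image'][160:230,275:385,::-1];cv2.imwrite('pics/crop_s.png',cv2.resize(c,None,fx=6,fy=6,interpolation=cv2.INTER_CUBIC))
roi=np.zeros(im.shape[:2],bool);roi[155:265,305:385]=1
H,S,V=[hsv[...,i] for i in range(3)]
m=lambda a:a&roi
def show(n,mask,z):
    v,u=np.nonzero(mask);print(n,len(u),u.min(),u.max(),v.min(),v.max(),u.mean().round(2),v.mean().round(2))
    rect=cv2.minAreaRect(np.c_[u,v].astype(np.float32));b=cv2.boxPoints(rect)
    print(np.round([onz(f,*p,z) for p in b],4)[:,:2].tolist(), onz(f,u.mean(),v.mean(),z).round(4))
show('orange',m((H>7)&(H<20)&(S>130)&(V>90)),.082)
show('red',m(((H<6)|(H>172))&(S>120)&(V>60)&(np.arange(400)[:,None]<190)),.05)
show('blue',m((H>95)&(H<130)&(S>100)),.05)
for v in range(164,252,4): print(v,[np.round(dep(f,u,v),3).tolist() for u in (333,361)])
E
```

```text
orange 121 317 374 246 249 344.88 247.78
[[0.4388, -0.0021], [0.4446, -0.0023], [0.4388, -0.1556], [0.433, -0.1553]] [ 0.4386 -0.0772  0.082 ]
red 72 357 371 172 183 367.92 177.36
[[0.6501, -0.1178], [0.6496, -0.1575], [0.6181, -0.1566], [0.6186, -0.1171]] [ 0.6343 -0.1483  0.05  ]
blue 46 338 343 172 182 340.83 176.57
[[0.6507, -0.0641], [0.6506, -0.0782], [0.622, -0.0777], [0.6222, -0.0635]] [ 0.6376 -0.0718  0.05  ]
164 [[0.684, -0.052, -0.004], [0.683, -0.136, -0.003]]
168 [[0.672, -0.052, -0.001], [0.671, -0.135, -0.0]]
172 [[0.648, -0.049, 0.066], [0.648, -0.128, 0.06]]
176 [[0.636, -0.049, 0.068], [0.636, -0.127, 0.064]]
180 [[0.626, -0.049, 0.064], [0.625, -0.127, 0.063]]
184 [[0.619, -0.05, 0.035], [0.618, -0.13, 0.036]]
188 [[0.607, -0.05, 0.035], [0.606, -0.129, 0.039]]
192 [[0.596, -0.05, 0.036], [0.595, -0.13, 0.035]]
196 [[0.584, -0.049, 0.04], [0.583, -0.129, 0.039]]
200 [[0.572, -0.049, 0.041], [0.571, -0.129, 0.038]]
204 [[0.561, -0.049, 0.044], [0.56, -0.128, 0.039]]
208 [[0.549, -0.048, 0.046], [0.548, -0.127, 0.046]]
212 [[0.538, -0.048, 0.047], [0.537, -0.127, 0.045]]
216 [[0.526, -0.048, 0.048], [0.526, -0.127, 0.045]]
220 [[0.515, -0.048, 0.049], [0.514, -0.126, 0.046]]
224 [[0.504, -0.047, 0.051], [0.503, -0.126, 0.048]]
228 [[0.493, -0.047, 0.051], [0.492, -0.126, 0.049]]
232 [[0.482, -0.047, 0.048], [0.481, -0.125, 0.05]]
236 [[0.471, -0.047, 0.054], [0.47, -0.125, 0.05]]
240 [[0.46, -0.047, 0.047], [0.459, -0.125, 0.049]]
244 [[0.449, -0.047, 0.048], [0.448, -0.125, 0.047]]
248 [[0.438, -0.045, 0.082], [0.437, -0.121, 0.08]]
```

View pics/crop_t.png

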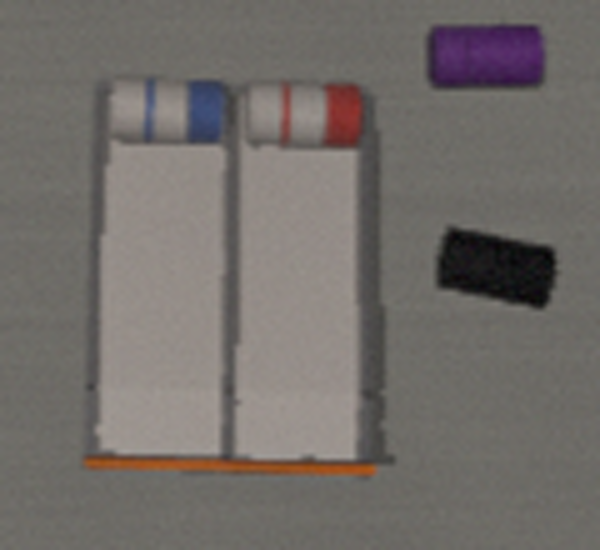

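View pics/crop_s.png

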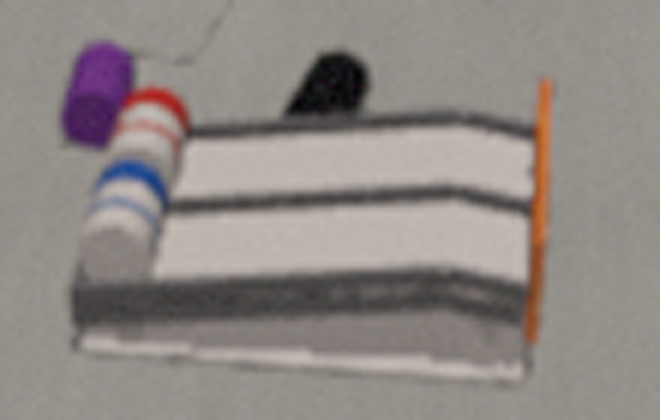

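```bash
python3 - <<'E'
from h import *
f=pickle.load(open('top0.pkl','rb'));im=f['image'];hsv=cv2.cvtColor(im,cv2.COLOR_RGB2HSV)
g=im.min(2).astype(float)
# white lanes: boundaries per row
zfl=lambda x:.030+.1405*max(0,(.65-x))
P=[[],[],[],[]]
for v in range(190,244,2):
    x=onz(f,347,v,.045)[0]; zf=min(.054,.030+.1405*max(0,.650-x))
    w=g[v]>(.5*(np.median(g[v,325:340])+g[v,344:348].min()))
    w[:312]=0;w[385:]=0
    d=np.diff(w.astype(int));a=np.nonzero(d==1)[0]+1;b=np.nonzero(d==-1)[0]+1
    runs=[(p,q) for p,q in zip(a,b) if q-p>15]
    if len(runs)==2:
        for i,u in enumerate([runs[0][0]-.5,runs[0][1]-.5,runs[1][0]-.5,runs[1][1]-.5]): P[i].append(onz(f,u,v,zf+.008*(i in(0,2) and 1 or 1))[:2])
for p in P:
    p=np.array(p);k=np.polyfit(p[:,0],p[:,1],1);print(len(p),'slope dy/dx',k[0].round(4),'y at .55',np.polyval(k,.55).round(4))
H,S,V=[hsv[...,i] for i in range(3)]
m=(H>7)&(H<20)&(S>130)&(V>90);m[:240]=0;m[255:]=0;m[:,:310]=0;m[:,385:]=0
v,u=np.nonzero(m);q=np.array([onz(f,a,b,.082)[:2] for a,b in zip(u,v)]);k=np.polyfit(q[:,1],q[:,0],1);print('orange dx/dy',k, q[:,1].min(),q[:,1].max())
# jar points
Z=f['range_z']
for n,(u0,u1) in dict(blue=(323,346),red=(350,373)).items():
    pts=np.array([dep(f,u,v) for v in range(170,186) for u in range(u0,u1)]);pts=pts[pts[:,2]>.05];print(n,pts.min(0).round(3),pts.max(0).round(3),pts.mean(0).round(4))
o=np.array([.244,-.627]);
E
```

```text
27 slope dy/dx -0.0361 y at .55 -0.0114
27 slope dy/dx -0.0503 y at .55 -0.0798
27 slope dy/dx -0.0554 y at .55 -0.0883
27 slope dy/dx -0.0199 y at .55 -0.1539
orange dx/dy [0.04078666 0.44173353] -0.15545827829423098 -0.002232338405647844
blue [ 0.618 -0.078  0.051] [ 0.653 -0.021  0.071] [ 0.6354 -0.0496  0.0637]
red [ 0.466 -0.157  0.051] [ 0.653 -0.008  1.105] [ 0.6314 -0.1242  0.0713]
```

```bash
cat >> h.py <<'E'
O=np.array([.5345,-.0833,0]); th=np.pi-.0405
RX=np.array([np.cos(th),np.sin(th),0]);RY=np.array([-np.sin(th),np.cos(th),0])
def rack(x,y,z): return O+RX*x+RY*y+[0,0,z]
def torack(p): p=np.array(p)-O;return np.array([p@RX,p@RY,p[2]])
def tool(o,goal):
    M=R.from_rotvec(o['orientation']).as_matrix()
    # target: tool y down, tool z along +-RY
    out=[]
    for s in(1,-1):
        z=s*RY;y=np.array([0,0,-1.]);T=np.c_[np.cross(y,z),y,z]
        out.append((R.from_matrix(M.T@T).as_rotvec(),T))
    rv,T=min(out,key=lambda a:np.linalg.norm(a[0]))
    return M,T,np.degrees(rv),M.T@(np.array(goal)-o['tcp_pos'])
E
python3 - <<'E'
from h import *
from bench import r
o=r.get_obs()
f=pickle.load(open('top0.pkl','rb'))
print('jar',rack(-.101,.038,.05),proj(f,rack(-.101,.038,.05)),'lip',proj(f,rack(-.115,0,.03)),'blue',proj(f,rack(-.101,-.038,.05)))
goal=rack(-.150,.038,.16)
M,T,rv,d=tool(o,goal);print(M.round(3),T.round(3),'turn',rv.round(2),'shift',d.round(4),goal)
E
```

```text
jar [ 0.6338786  -0.12535822  0.05      ] (np.float64(359.7947653939786), np.float64(177.62191326611028)) lip (np.float64(345.95104890618757), np.float64(173.5612832393618)) blue (np.float64(332.91142476818777), np.float64(176.88024142489144))
[[-0.929 -0.001  0.369]
 [-0.369  0.002 -0.929]
 [ 0.    -1.    -0.002]] [[-0.999  0.    -0.04 ]
 [ 0.04   0.    -0.999]
 [ 0.    -1.     0.   ]] turn [ 0.09 23.97  0.03] shift [-0.5877  0.0596 -0.3041] [ 0.68283842 -0.12734218  0.16      ]
```

>>> jog_arm(motion=[[0.35,[-0.035,0,-0.018],[0,0,0]],[0.35,[-0.035,0,-0.018],[0,0,0]],[0.35,[-0.035,0,-0.018],[0,0,0]],[0.35,[-0.035,0,-0.018],[0,0,0]],[0.35,[-0.035,0,-0.018],[0,0,0]],[0.35,[-0.035,0,-0.018],[0,0,0]],[0.35,[-0.035,0,-0.018],[0,0,0]],[0.35,[-0.035,0,-0.018],[0,0,0]],[0.35,[-0.035,0,-0.018],[0,6,0]],[0.35,[-0.035,0,-0.018],[0,6,0]]])

```text
clock: 0.93
tcp_pos: [0.5112, -0.3319, 0.2198]
orientation: [-0.176, 2.137, -2.136]
contact_force: [0.3, 0.7, 0.2]
grip_width: 0.0302
```

```bash
cat > s.py <<'E'
from h import *
from bench import r
import sys
o=r.get_obs();g=rack(*[float(a) for a in sys.argv[1:4]])
M,T,rv,d=tool(o,g);print('t',round(float(o['clock']),2),'tcp rack',torack(o['tcp_pos']).round(4),'turn',rv.round(2),'shift',d.round(4),'F',(np.array([RX,RY,[0,0,1]])@o['contact_force']).round(2),'w',round(float(o['grip_width']),4),r.tip_extent)
E
python3 s.py -.15 .038 .16
```

```text
t 0.93 tcp rack [0.0132 0.2494 0.2198] turn [ 0.04 11.69  0.05] shift [-0.2027  0.0598 -0.1739] F [-0.26 -0.7   0.25] w 0.0302 0.019
```

>>> jog_arm(motion=[[0.35,[-0.022,0,-0.019],[0,6,0]],[0.35,[-0.022,0,-0.019],[0,5.7,0]],[0.35,[-0.026,0,-0.014],[0,0,0]],[0.35,[-0.026,0,-0.014],[0,0,0]],[0.35,[-0.026,0,-0.014],[0,0,0]],[0.35,[-0.026,0,-0.014],[0,0,0]],[0.35,[-0.026,0.015,-0.014],[0,0,0]],[0.35,[-0.026,0.015,-0.014],[0,0,0]],[0.35,[0,0.015,0],[0,0,0]],[0.35,[0,0.014,0],[0,0,0]]])

```text
clock: 1.77
tcp_pos: [0.71, -0.2102, 0.1589]
orientation: [-0.035, -2.206, 2.203]
contact_force: [-0.8, 0.3, 0.6]
grip_width: 0.03
```

```bash
python3 s.py -.15 .038 .12; python3 - <<'E'
from h import *
from bench import r
f=r.grab_frame('side');pickle.dump(f,open('side1.pkl','wb'))
print(proj(f,rack(-.15,.038,.14)),r.get_obs()['tcp_pos'])
c=f['image'][100:230,230:390,::-1];cv2.imwrite('pics/s1.png',cv2.resize(c,None,fx=4,fy=4,interpolation=cv2.INTER_CUBIC))
E
```

```text
t 1.77 tcp rack [-0.1805  0.1197  0.1589] turn [0.08 0.45 0.07] shift [ 0.0298  0.0391 -0.0819] F [ 0.77 -0.31  0.56] w 0.03 0.019
(np.float64(282.50819250156064), np.float64(155.7534607657776)) [ 0.70700188 -0.21174315  0.15567358]
```

View pics/s1.png

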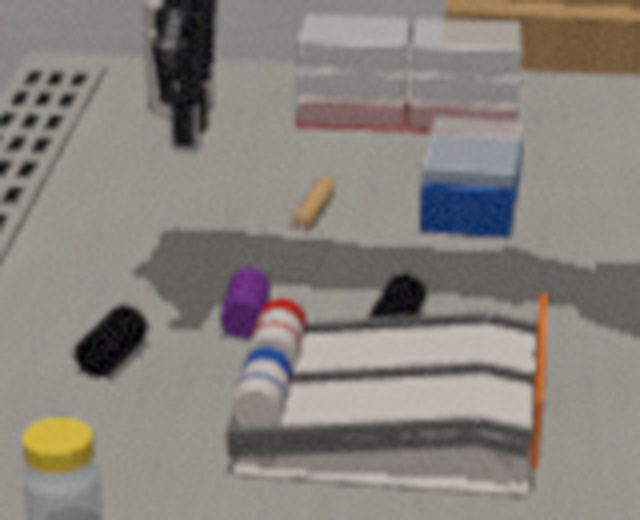

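Side view: fingertips at full-frame pixel (276,137). They're clear of everything, beyond the red jar at (298,180). I'll use that pixel to check the tip length.

```bash
python3 - <<'E'
from h import *
from bench import r
f=pickle.load(open('side1.pkl','rb'));o=r.get_obs();t=np.array(o['tcp_pos'])
for dy in(-.022,0,.022):
    d=ray(f,276.5,136.5);c=np.array(f['xyz']);y0=t[1]+dy
    p=c+d*(y0-c[1])/d[1];print(dy,(p-t).round(4))
Z=f['range_z'];I=f['image'].max(2)
for v in range(124,142,2): print(v,[(u,dep(f,u,v).round(3).tolist()) for u in range(272,284,3)],I[v,272:284:3])
E
python3 s.py -.15 .038 .12
```

```text
-0.022 [ 0.0093 -0.022  -0.0017]
0 [0.0056 0.     0.0078]
0.022 [0.0019 0.022  0.0173]
124 [(272, [0.716, -0.163, 0.223]), (275, [0.708, -0.167, 0.222]), (278, [0.698, -0.162, 0.224]), (281, [0.699, -0.223, 0.2])] [29 31 30 60]
126 [(272, [0.717, -0.167, 0.215]), (275, [0.708, -0.164, 0.217]), (278, [0.699, -0.163, 0.218]), (281, [0.699, -0.223, 0.194])] [77 18 54 55]
128 [(272, [0.806, -0.665, 0.006]), (275, [0.711, -0.18, 0.204]), (278, [0.703, -0.189, 0.201]), (281, [0.7, -0.222, 0.187])] [103  25  72  62]
130 [(272, [0.806, -0.659, -0.001]), (275, [0.712, -0.184, 0.196]), (278, [0.703, -0.185, 0.196]), (281, [0.7, -0.223, 0.181])] [115  26  71  68]
132 [(272, [0.803, -0.64, -0.002]), (275, [0.712, -0.182, 0.191]), (278, [0.703, -0.186, 0.189]), (281, [0.701, -0.229, 0.171])] [124  28  78 103]
134 [(272, [0.799, -0.616, -0.0]), (275, [0.711, -0.18, 0.185]), (278, [0.703, -0.186, 0.183]), (281, [0.764, -0.627, -0.004])] [128  26  79 153]
136 [(272, [0.506, 1.011, 0.69]), (275, [0.712, -0.181, 0.178]), (278, [0.703, -0.181, 0.178]), (281, [0.761, -0.606, -0.004])] [137  68  86 150]
138 [(272, [0.794, -0.584, -0.004]), (275, [0.78, -0.573, 0.001]), (278, [0.704, -0.186, 0.17]), (281, [0.757, -0.583, -0.002])] [152 142 136 149]
140 [(272, [0.79, -0.561, -0.003]), (275, [0.776, -0.549, 0.003]), (278, [0.766, -0.56, -0.001]), (281, [0.754, -0.559, 0.0])] [150 149 150 148]
t 1.82 tcp rack [-0.1776  0.1214  0.1557] turn [0.06 0.33 0.37] shift [ 0.0268  0.0359 -0.0835] F [ 1.65  0.39 -2.43] w 0.0301 0.019
```

>>> jog_arm(motion=[[0.35,[0.003,0,-0.016],[0,0,0]],[0.35,[0.005,0,-0.02],[0,0,0]],[0.35,[0.005,0,-0.02],[0,0,0]],[0.35,[0.005,0,-0.02],[0,0,0]],[0.35,[0.008,0,-0.006],[0,0,0]],[0.35,[0,0,0],[0,0,0]],[0.35,[0,0,0],[0,0,0]]])

```text
clock: 2.4
tcp_pos: [0.6855, -0.131, 0.1623]
orientation: [-0.041, -2.202, 2.205]
contact_force: [-0.6, -0.4, -0.1]
grip_width: 0.03
```

```bash
python3 s.py -.15 .038 .12; python3 - <<'E'
from h import *
from bench import r
o=r.get_obs()
f=r.grab_frame('side');pickle.dump(f,open('side2.pkl','wb'));g=r.grab_frame('top')
print(proj(f,o['tcp_pos']))
c=f['image'][100:230,230:390,::-1];a=cv2.resize(c,None,fx=4,fy=4,interpolation=cv2.INTER_CUBIC)
cv2.imwrite('pics/s2.png',a)
c=g['image'][130:260,300:420,::-1];cv2.imwrite('pics/t2.png',cv2.resize(c,None,fx=4,fy=4,interpolation=cv2.INTER_CUBIC))
t=np.array(o['tcp_pos']);print(t)
# finger points: dark, near tcp
best=[]
for v in range(100,230):
  for u in range(230,330):
    if f['image'][v,u].max()<90 and f['range_z'][v,u]>0:
      p=dep(f,u,v)
      if abs(p[0]-t[0])<.03 and abs(p[1]-t[1])<.06 and p[2]>.08: best.append([*(p-t),u,v])
best=np.array(best);i=np.argsort(best[:,2])[:12];print(best[i].round(4))
E
```

```text
t 2.4 tcp rack [-0.1528  0.0415  0.1623] turn [-0.07  0.22 -0.06] shift [ 0.0029  0.0423 -0.0036] F [ 0.62  0.39 -0.14] w 0.03 0.019
(np.float64(281.5409319621243), np.float64(148.21972493165887))
[ 0.68554009 -0.13097889  0.16226618]
[[ 9.50e-03  2.14e-02  1.62e-02  2.77e+02  1.46e+02]
 [-8.80e-03 -1.26e-02  1.76e-02  2.85e+02  1.41e+02]
 [ 5.90e-03  2.56e-02  1.82e-02  2.78e+02  1.46e+02]
 [-8.20e-03 -1.77e-02  1.85e-02  2.85e+02  1.40e+02]
 [ 9.60e-03  2.02e-02  1.87e-02  2.77e+02  1.45e+02]
 [ 2.50e-03  2.86e-02  1.97e-02  2.79e+02  1.46e+02]
 [-5.00e-04  2.96e-02  2.03e-02  2.80e+02  1.46e+02]
 [-6.20e-03  3.01e-02  2.08e-02  2.82e+02  1.46e+02]
 [ 5.90e-03  2.51e-02  2.11e-02  2.78e+02  1.45e+02]
 [-3.60e-03  3.14e-02  2.13e-02  2.81e+02  1.46e+02]
 [ 2.60e-03  2.77e-02  2.24e-02  2.79e+02  1.45e+02]
 [-3.00e-04  2.77e-02  2.25e-02  2.80e+02  1.45e+02]]
```

View pics/s2.png

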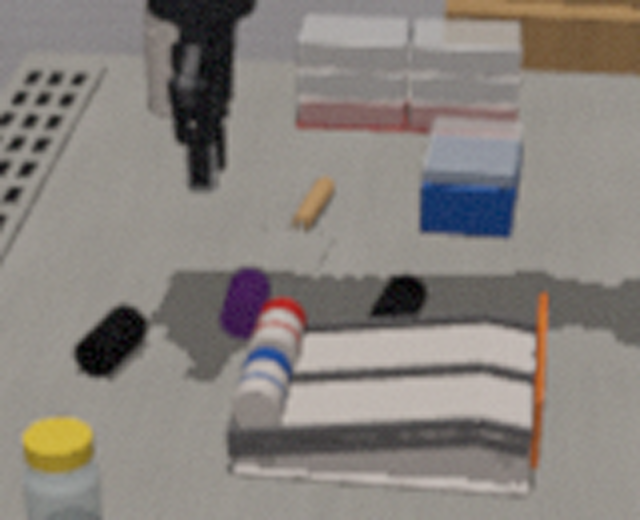

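View pics/t2.png

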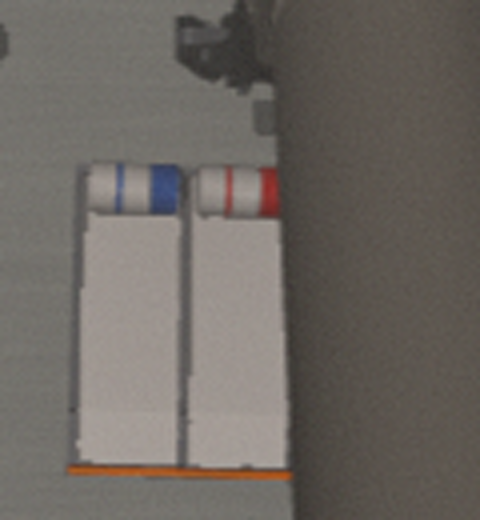

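```bash
python3 - <<'E'
from h import *
from bench import r
o=r.get_obs();t=np.array(o['tcp_pos']);print(t)
f=pickle.load(open('side2.pkl','rb'));g=r.grab_frame('top')
for n,F in(('side',f),('top',g)):
  vv,uu=np.nonzero(F['range_z']>0)
  d=np.stack([(uu-F['cx'])/F['fx'],(vv-F['cy'])/F['fy'],np.ones(len(uu))],1)*F['range_z'][vv,uu][:,None]
  p=d@R.from_rotvec(F['orientation']).as_matrix().T+F['xyz']-t
  k=(abs(p[:,0])<.04)&(abs(p[:,1])<.07)&(p[:,2]<.15)&(p[:,2]>-.14)
  print(n,k.sum())
  for lo in np.arange(-.14,.06,.008):
    q=k&(p[:,2]>=lo)&(p[:,2]<lo+.008)
    if q.any(): print(round(lo,3),q.sum(),'x',p[q,0].min().round(3),p[q,0].max().round(3),'y',p[q,1].min().round(3),p[q,1].max().round(3),'u',uu[q].min(),uu[q].max(),'v',vv[q].min(),vv[q].max())
c=f['image'][125:165,260:310,::-1];a=cv2.resize(c,None,fx=12,fy=12,interpolation=cv2.INTER_NEAREST);cv2.imwrite('pics/s2b.png',a)
E
```

```text
[ 0.68593559 -0.13231796  0.1617465 ]
side 681
-0.116 1 x -0.033 -0.033 y 0.035 0.035 u 292 292 v 188 188
-0.108 16 x -0.04 -0.035 y -0.015 0.069 u 291 296 v 177 191
-0.1 2 x -0.04 -0.04 y 0.038 0.062 u 293 294 v 185 188
0.004 4 x -0.005 0.006 y 0.021 0.024 u 278 282 v 148 148
0.012 21 x -0.012 0.009 y -0.016 0.027 u 277 286 v 140 148
0.02 27 x -0.012 0.009 y -0.014 0.033 u 277 286 v 138 146
0.028 25 x -0.012 0.009 y -0.017 0.035 u 277 286 v 136 143
0.036 26 x -0.012 0.008 y -0.015 0.033 u 277 286 v 133 141
0.044 21 x -0.013 0.007 y -0.019 0.034 u 277 286 v 130 138
0.052 19 x -0.016 0.013 y -0.032 0.05 u 274 287 v 125 136
top 315
-0.132 11 x -0.039 -0.033 y 0.039 0.05 u 344 348 v 172 174
-0.124 4 x -0.036 -0.033 y 0.039 0.05 u 344 348 v 172 173
-0.116 2 x -0.033 -0.033 y 0.015 0.032 u 351 357 v 171 171
-0.108 27 x -0.04 -0.033 y -0.016 0.069 u 338 368 v 171 173
-0.1 12 x -0.038 -0.037 y -0.004 0.069 u 338 364 v 172 172
0.012 3 x -0.011 -0.01 y 0.017 0.022 u 359 361 v 153 153
0.02 5 x -0.01 -0.006 y 0.02 0.027 u 357 360 v 151 152
0.028 2 x -0.011 -0.006 y 0.018 0.028 u 357 361 v 150 152
0.036 4 x -0.011 -0.006 y 0.017 0.029 u 357 362 v 149 151
0.052 7 x -0.013 -0.006 y 0.019 0.033 u 356 362 v 148 150
```

View pics/s2b.png

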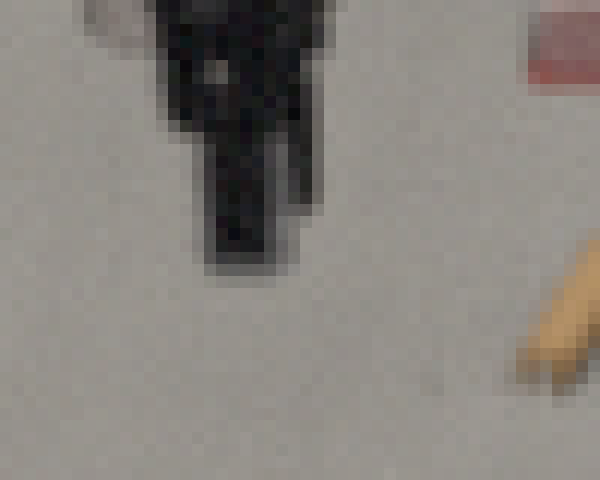

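Both cameras put the fingertips about 8–10 mm above the reported TCP, where the stated geometry has them 19 mm below it. I can't explain that yet. Descending outside the lip over open bench is safe, so I'll go partway down there and compare again before any contact.

>>> jog_arm(motion=[[0.35,[-0.003,0.015,-0.002],[0,0,0]],[0.35,[-0.003,0.02,-0.002],[0,0,0]],[0.35,[0,0.02,0],[0,0,0]],[0.35,[0,0.02,0],[0,0,0]],[0.35,[0,0.01,0],[0,0,0]],[0.35,[0,0,0],[0,0,0]],[0.35,[0,0,0],[0,0,0]]])

```text
clock: 3.13
tcp_pos: [0.6919, -0.1264, 0.0753]
orientation: [-0.039, -2.203, 2.202]
contact_force: [0.5, -0.4, 0.1]
grip_width: 0.03
```

```bash
cat > look.py <<'E'
from h import *
from bench import r
import sys
n=sys.argv[1]
o=r.get_obs();t=np.array(o['tcp_pos'])
F=r.grab_frame('side');pickle.dump(F,open(n+'.pkl','wb'))
vv,uu=np.nonzero(F['range_z']>0)
d=np.stack([(uu-F['cx'])/F['fx'],(vv-F['cy'])/F['fy'],np.ones(len(uu))],1)*F['range_z'][vv,uu][:,None]
p=d@R.from_rotvec(F['orientation']).as_matrix().T+F['xyz']
q=np.array([torack(a) for a in p]);tr=torack(t)
print('tcp rack',tr.round(4),'t',o['clock'],'tcp px',np.round(proj(F,t),1))
k=(abs(q[:,0]-tr[0])<.02)&(abs(q[:,1]-tr[1])<.04)&(F['image'][vv,uu].max(1)<95)&(q[:,2]>.015)
for lo in np.arange(.0,.2,.006):
    s=k&(q[:,2]>=lo)&(q[:,2]<lo+.006)
    if s.any() and lo<tr[2]+.04: print(lo.round(3),s.sum(),'x',q[s,0].min().round(3),q[s,0].max().round(3),'y',q[s,1].min().round(3),q[s,1].max().round(3),'v',vv[s].min(),vv[s].max())
c=F['image'][120:230,255:385,::-1];cv2.imwrite(f'pics/{n}.png',cv2.resize(c,None,fx=6,fy=6,interpolation=cv2.INTER_CUBIC))
E
python3 s.py -.15 .038 .08; python3 look.py s3
```

```text
t 3.13 tcp rack [-0.159   0.0367  0.0753] turn [0.   0.24 0.07] shift [ 0.0091 -0.0047  0.0013] F [-0.51  0.37  0.06] w 0.03 0.019
tcp rack [-0.159   0.0367  0.0753] t 3.1333 tcp px [280.1 175.3]
0.084 5 x -0.164 -0.153 y 0.014 0.052 v 169 175
0.09 10 x -0.166 -0.149 y 0.006 0.055 v 167 174
0.096 14 x -0.17 -0.148 y 0.006 0.049 v 166 173
0.102 15 x -0.165 -0.149 y 0.003 0.053 v 164 172
0.108 15 x -0.164 -0.148 y 0.005 0.052 v 162 170
0.114 18 x -0.165 -0.148 y 0.004 0.053 v 160 168
```

View pics/s3.png

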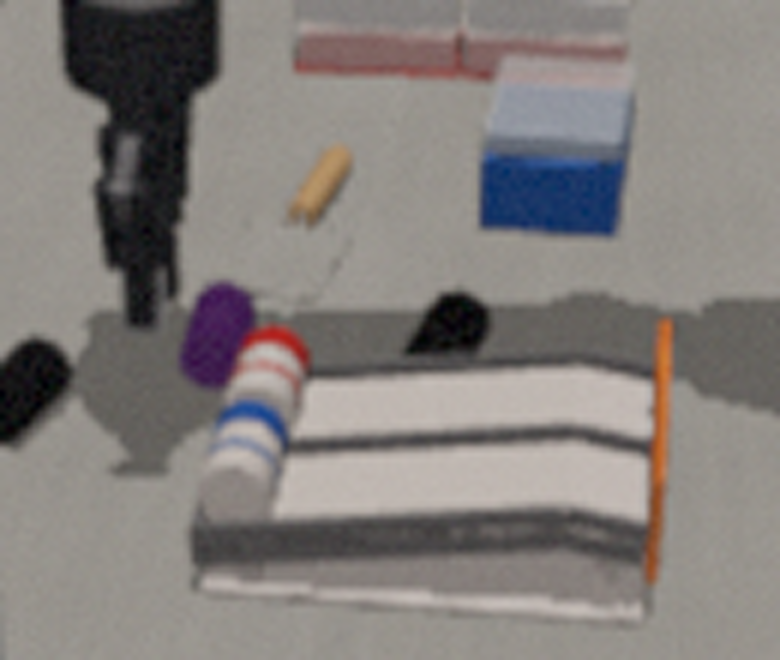

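The side view shows the tips at crop (142,325), full frame (279,174). That is z ≈ 0.083 with TCP at 0.075, so the offset repeats. I'll go down 35 mm more, still outside the lip, and check again.

>>> jog_arm(motion=[[0.35,[0,0.01,0.001],[0,0,0]],[0.35,[0,0.01,0],[0,0,0]],[0.35,[0,0.01,0],[0,0,0]],[0.35,[0,0.005,0],[0,0,0]],[0.35,[0,0,0],[0,0,0]],[0.35,[0,0,0],[0,0,0]]])

```text
clock: 3.68
tcp_pos: [0.6918, -0.127, 0.0405]
orientation: [-0.038, -2.203, 2.203]
contact_force: [0.0, -0.7, -0.3]
grip_width: 0.0301
```

```bash
python3 s.py -.14 .038 .04; python3 look.py s4
```

```text
t 3.68 tcp rack [-0.1589  0.0373  0.0405] turn [0.01 0.27 0.06] shift [0.0189 0.0005 0.0007] F [-0.08  0.67 -0.28] w 0.0301 0.019
tcp rack [-0.1589  0.0373  0.0405] t 3.6833 tcp px [280.5 185.3]
0.048 5 x -0.165 -0.15 y 0.015 0.05 v 180 185
0.054 8 x -0.168 -0.147 y 0.009 0.057 v 177 185
0.06 18 x -0.168 -0.147 y 0.006 0.056 v 176 184
0.066 17 x -0.167 -0.147 y 0.006 0.053 v 174 183
0.072 16 x -0.168 -0.147 y 0.005 0.052 v 173 181
0.078 18 x -0.167 -0.147 y 0.004 0.053 v 171 179
```

View pics/s4.png

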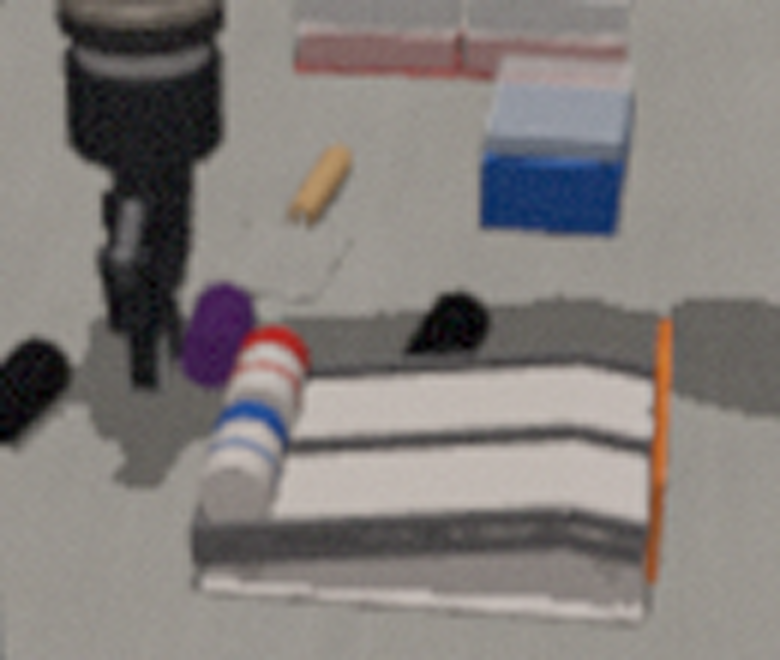

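The tips are confirmed at z ≈ 0.047 (crop (143,387), full frame (279,184)), level with the jar axis and 9 mm above the lip. Contact force is near zero. Next I'll ease up to the jar.

>>> jog_arm(motion=[[0.35,[0.005,0,0],[0,0.2,0]],[0.35,[0.006,0,0.001],[0,0,0]],[0.35,[0.006,0,0],[0,0,0]],[0.35,[0.004,0,0],[0,0,0]],[0.35,[0.003,0,0],[0,0,0]],[0.35,[0.002,0,0],[0,0,0]],[0.35,[0.002,0,0],[0,0,0]],[0.35,[0.002,0,0],[0,0,0]],[0.35,[0,0,0],[0,0,0]]])

```text
clock: 4.48
tcp_pos: [0.6621, -0.1269, 0.0413]
orientation: [-0.044, -2.202, 2.202]
contact_force: [0.3, 0.8, 0.5]
grip_width: 0.03
```

```bash
python3 s.py -.12 .038 .042; python3 look.py s5
```

```text
t 4.48 tcp rack [-0.1292  0.0384  0.0413] turn [-0.    0.07 -0.02] shift [ 0.0092 -0.0007 -0.0004] F [-0.25 -0.84  0.47] w 0.03 0.019
tcp rack [-0.1292  0.0384  0.0413] t 4.4833 tcp px [290.2 185.6]
0.048 1 x -0.126 -0.126 y 0.015 0.015 v 186 186
0.054 9 x -0.138 -0.119 y 0.01 0.055 v 178 185
0.06 14 x -0.137 -0.12 y 0.006 0.053 v 177 184
0.066 14 x -0.138 -0.117 y 0.005 0.054 v 175 183
0.072 18 x -0.137 -0.117 y 0.005 0.056 v 173 181
0.078 14 x -0.137 -0.119 y 0.005 0.054 v 171 179
```

View pics/s5.png

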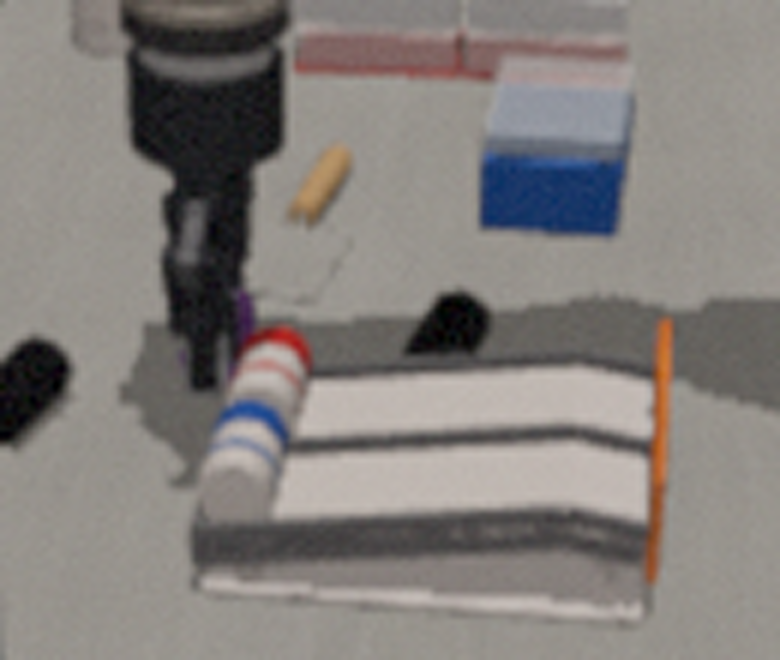

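The fingertips at full frame (289,184) are just short of the jar. I'll push slowly now, rising with the slope.

>>> jog_arm(motion=[[0.35,[0.002,0,0],[0,0,0]],[0.35,[0.002,-0.0003,0],[0,0,0]],[0.35,[0.003,-0.0004,0],[0,0,0]],[0.35,[0.003,-0.0004,0],[0,0,0]],[0.35,[0.003,-0.0004,0],[0,0,0]],[0.35,[0.003,-0.0004,0],[0,0,0]],[0.35,[0.003,-0.0004,0],[0,0,0]],[0.35,[0.003,-0.0004,0],[0,0,0]],[0.35,[0.003,-0.0004,0],[0,0,0]],[0.35,[0.002,-0.0003,0],[0,0,0]]])

```text
clock: 5.37
tcp_pos: [0.6346, -0.1259, 0.0445]
orientation: [-0.043, -2.201, 2.201]
contact_force: [0.8, -0.0, 0.8]
grip_width: 0.0298
```

```bash
python3 s.py -.06 .038 .050; python3 look.py s6 | tail -3
```

```text
t 5.37 tcp rack [-0.1017  0.0385  0.0445] turn [-0.    0.06  0.02] shift [ 0.0417 -0.0055 -0.0005] F [-0.8  -0.01  0.76] w 0.0298 0.019
0.072 13 x -0.111 -0.09 y 0.006 0.052 v 174 182
0.078 15 x -0.111 -0.09 y 0.007 0.058 v 171 180
0.084 13 x -0.11 -0.089 y 0.006 0.054 v 170 178
```

View pics/s6.png

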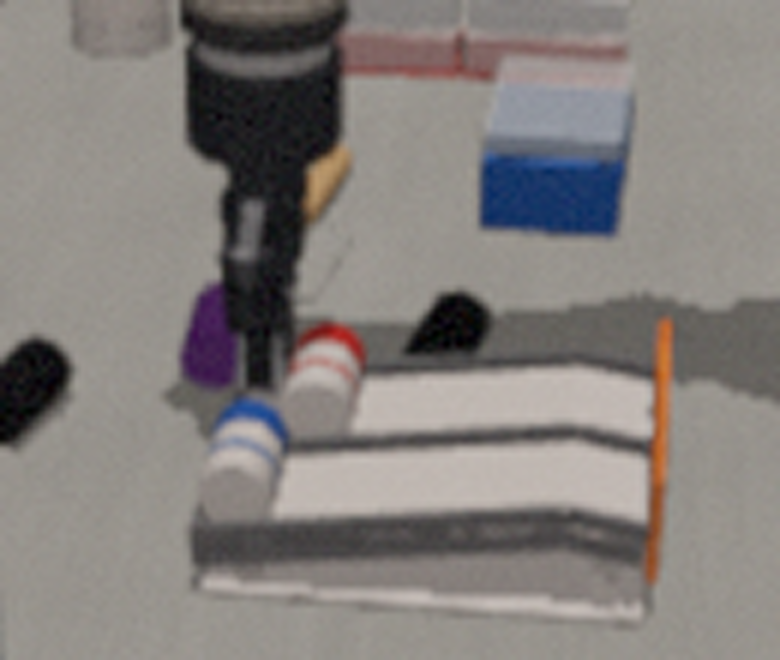

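The red jar (crop (325,375), full frame (309,182)) rolls ahead of the fingers and stays square. Blue is untouched and force is under 1 N. Continuing.

>>> jog_arm(motion=[[0.35,[0.003,-0.0004,0],[0,0,0]],[0.35,[0.004,-0.0006,0],[0,0,0]],[0.35,[0.004,-0.0006,0],[0,0,0]],[0.35,[0.004,-0.0006,0],[0,0,0]],[0.35,[0.004,-0.0006,0],[0,0,0]],[0.35,[0.004,-0.0006,0],[0,0,0]],[0.35,[0.004,-0.0006,0],[0,0,0]],[0.35,[0.004,-0.0006,0],[0,0,0]],[0.35,[0.004,-0.0006,0],[0,0,0]],[0.35,[0.004,-0.0006,0],[0,0,0]]])

```text
clock: 6.25
tcp_pos: [0.5958, -0.1243, 0.0504]
orientation: [-0.044, -2.202, 2.202]
contact_force: [1.0, 1.2, 1.4]
grip_width: 0.0299
```

>>> jog_arm(motion=[[0.35,[0.004,-0.0006,0],[0,0,0]],[0.35,[0.004,-0.0006,0],[0,0,0]],[0.35,[0.004,-0.0006,0],[0,0,0]],[0.35,[0.004,-0.0006,0],[0,0,0]],[0.35,[0.004,-0.0006,0],[0,0,0]],[0.35,[0.004,-0.0006,0],[0,0,0]],[0.35,[0.004,-0.0006,0],[0,0,0]],[0.35,[0.004,-0.0006,0],[0,0,0]],[0.35,[0.004,-0.0006,0],[0,0,0]],[0.35,[0.003,-0.0004,0],[0,0,0]]])

```text
clock: 7.08
tcp_pos: [0.5566, -0.1228, 0.0561]
orientation: [-0.043, -2.201, 2.201]
contact_force: [1.8, -0.5, 1.5]
grip_width: 0.03
```

```bash
python3 s.py .03 .038 .062; python3 look.py s7 | tail -3
```

```text
t 7.08 tcp rack [-0.0237  0.0386  0.0561] turn [-0.    0.06  0.02] shift [ 0.0537 -0.0058 -0.0006] F [-1.79  0.41  1.49] w 0.03 0.019
0.084 19 x -0.034 -0.013 y 0.005 0.056 v 172 180
0.09 14 x -0.034 -0.013 y 0.006 0.019 v 175 178
0.096 10 x -0.034 -0.013 y 0.006 0.019 v 174 176
```

View pics/s7.png

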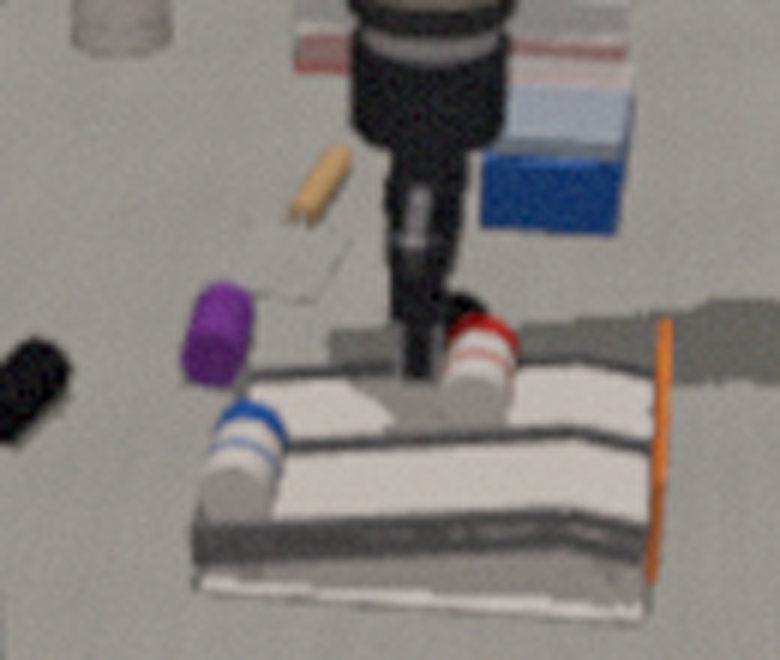

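Red jar at crop (480,370), full frame (335,182), square in its lane. Now the last stretch to the crest, slowing before it goes over.

>>> jog_arm(motion=[[0.35,[0.004,-0.0006,0],[0,0,0]],[0.35,[0.004,-0.0006,0],[0,0,0]],[0.35,[0.004,-0.0006,0],[0,0,0]],[0.35,[0.004,-0.0006,0],[0,0,0]],[0.35,[0.004,-0.0006,0],[0,0,0]],[0.35,[0.004,-0.0006,0],[0,0,0]],[0.35,[0.004,-0.0006,0],[0,0,0]],[0.35,[0.004,-0.0006,0],[0,0,0]],[0.35,[0.004,-0.0006,0],[0,0,0]],[0.35,[0.003,-0.0004,0],[0,0,0]]])

```text
clock: 7.97
tcp_pos: [0.5176, -0.1213, 0.062]
orientation: [-0.043, -2.201, 2.201]
contact_force: [1.4, -0.4, 1.4]
grip_width: 0.0298
```

>>> jog_arm(motion=[[0.35,[0.0025,-0.0003,0],[0,0,0]],[0.35,[0.002,-0.0003,0],[0,0,0]],[0.35,[0.002,-0.0002,0],[0,0,0]],[0.35,[0.002,-0.0001,0],[0,0,0]],[0.35,[0.002,0,0],[0,0,0]],[0.35,[0.002,0,0],[0,0,0]],[0.35,[0.002,0,0],[0,0,0]],[0.35,[0.002,0,0],[0,0,0]],[0.35,[0.001,0,0],[0,0,0]],[0.35,[0,0,0],[0,0,0]]])

```text
clock: 8.8
tcp_pos: [0.5001, -0.1206, 0.0626]
orientation: [-0.043, -2.201, 2.201]
contact_force: [0.0, -0.9, -0.4]
grip_width: 0.03
```

```bash
python3 s.py .03 .038 .062; python3 look.py s8 | tail -3
```

```text
t 8.8 tcp rack [0.0328 0.0386 0.0626] turn [0.   0.06 0.04] shift [-0.0028  0.0006 -0.0006] F [-0.04  0.88 -0.36] w 0.03 0.019
0.09 13 x 0.025 0.042 y 0.007 0.017 v 177 179
0.096 13 x 0.025 0.042 y 0.007 0.018 v 175 178
0.102 9 x 0.024 0.042 y 0.006 0.018 v 174 176
```

View pics/s8.png

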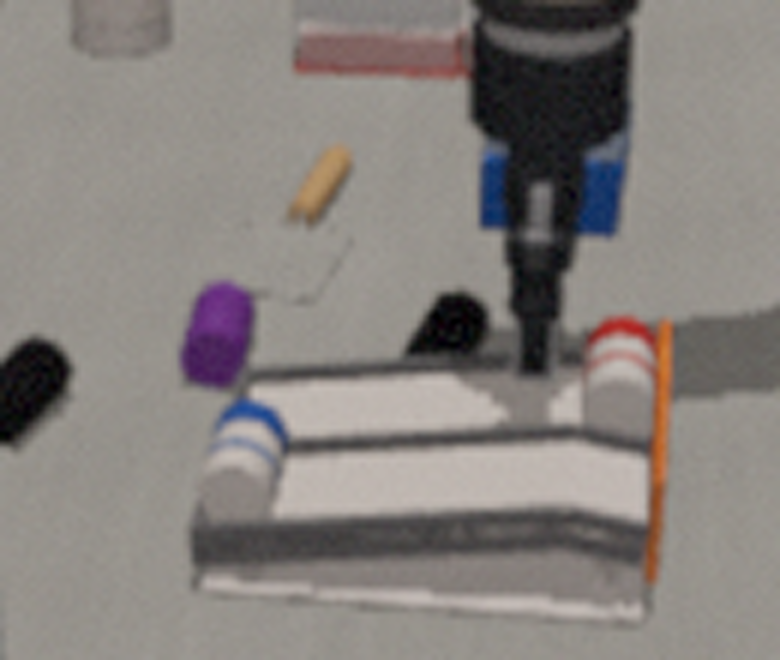

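The jar (crop (620,375), full frame (358,182)) has rolled over the crest and rests against the stop with the fingers clear of it. I'll retreat up and sideways, then check from both views.

>>> jog_arm(motion=[[0.35,[-0.008,-0.005,0],[0,0,0]],[0.35,[-0.005,-0.02,0],[0,0,0]],[0.35,[0,-0.025,0],[0,0,0]],[0.35,[0,-0.025,0],[0,0,0]],[0.35,[0,-0.025,0],[0,0,0]],[0.35,[0,-0.02,0.03],[0,0,0]],[0.35,[0,-0.02,0.03],[0,0,0]],[0.35,[0,-0.01,0.03],[0,0,0]],[0.35,[0,0,0.03],[0,0,0]],[0.35,[0,0,0.03],[0,0,0]]])

```text
clock: 9.68
tcp_pos: [0.5089, -0.2727, 0.2147]
orientation: [-0.046, -2.202, 2.204]
contact_force: [1.3, 0.4, -0.6]
grip_width: 0.03
```

>>> jog_arm(motion=[[0.35,[0,0,0.03],[0,0,0]],[0.35,[0,0,0.03],[0,0,0]],[0.35,[0,0,0.03],[0,0,0]],[0.35,[0,0,0.01],[0,0,0]],[0.35,[0,0,0],[0,0,0]],[0.35,[0,0,0],[0,0,0]]])

```text
clock: 10.18
tcp_pos: [0.5042, -0.3704, 0.2128]
orientation: [-0.044, -2.202, 2.201]
contact_force: [0.3, 0.1, 0.2]
grip_width: 0.0297
```

```bash
python3 s.py .03 .038 .2; python3 look.py s9 >/dev/null; python3 - <<'E'
from h import *
from bench import r
f=r.grab_frame('top');f0=pickle.load(open('top0.pkl','rb'))
cv2.imwrite('pics/t9.png',cv2.resize(f['image'][155:265,300:420,::-1],None,fx=5,fy=5,interpolation=cv2.INTER_CUBIC))
cv2.imwrite('pics/t9f.png',f['image'][:,:,::-1])
pts=np.array([torack(dep(f,u,v)) for v in range(200,262) for u in range(345,380)])
k=(pts[:,2]>.066)&(pts[:,0]<.092)&(pts[:,2]<.11)&(pts[:,1]>0)&(pts[:,1]<.09);q=pts[k];print('jar pts',k.sum(),q.min(0).round(3),q.max(0).round(3),q.mean(0).round(4))
for n,F in(('before',f0),('after',f)):
    h=cv2.cvtColor(F['image'],cv2.COLOR_RGB2HSV);H,S=h[...,0],h[...,1]
    m=(H>95)&(H<130)&(S>100);m[:165]=0;m[190:]=0;m[:,:320]=0;m[:,347:]=0
    v,u=np.nonzero(m);print(n,'blue cap',torack(onz(F,u.mean(),v.mean(),.06)).round(4))
    m=((H<6)|(H>172))&(S>120)&(h[...,2]>60);m[:165]=0;m[246:]=0;m[:,:350]=0;m[:,378:]=0
    # cap
    v,u=np.nonzero(m);c=u>362;print(n,'red cap',torack(onz(F,u[c].mean(),v[c].mean(),.06 if n=='before' else .08)).round(4),'band',torack(onz(F,u[~c].mean(),v[~c].mean(),.06 if n=='before' else .08)).round(4))
E
```

```text
t 10.18 tcp rack [0.0186 0.2881 0.2128] turn [ 0.05  0.04 -0.  ] shift [ 0.0112  0.013  -0.2501] F [-0.33 -0.09  0.24] w 0.0297 0.019
jar pts 305 [0.057 0.006 0.067] [0.091 0.068 0.09 ] [0.0744 0.0365 0.0816]
before blue cap [-0.1009 -0.0162  0.06  ]
before red cap [-0.1006  0.061   0.06  ] band [-0.1047  0.029   0.06  ]
after blue cap [-0.1014 -0.0159  0.06  ]
after red cap [0.0738 0.0598 0.08  ] band [0.0865 0.0277 0.08  ]
```

View pics/t9.png

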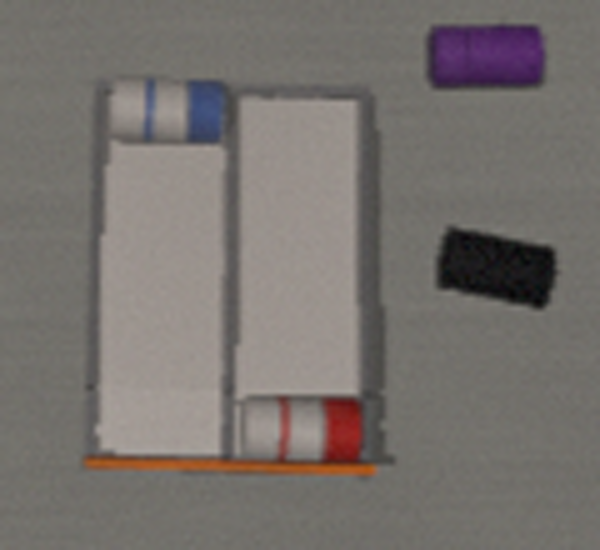

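View pics/s9.png

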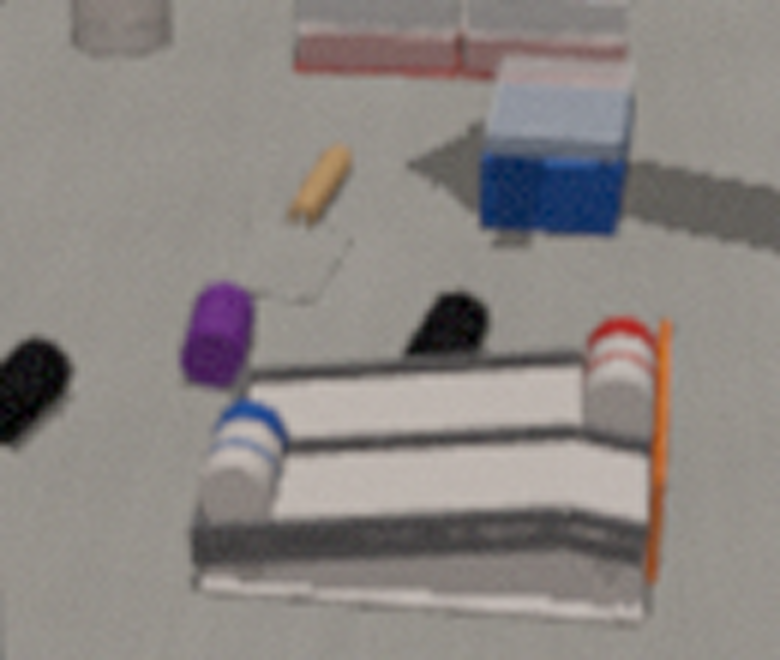

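View pics/t9f.png

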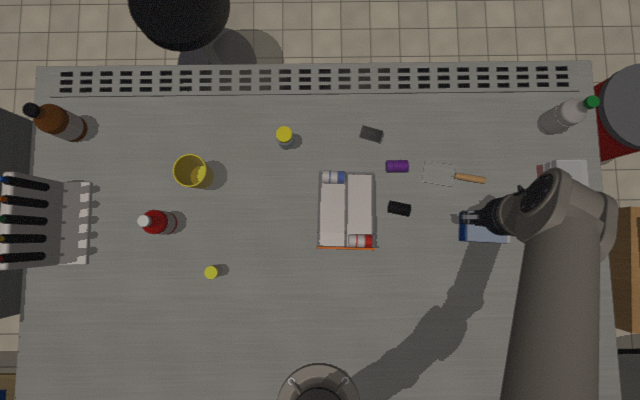

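Top view: the red jar (crop (303,429), full frame (361,241)) lies square against the stop. Blue is unmoved at (333,177), and everything else visible sits where it started.

```bash
python3 -c "
from bench import r
print(r.hand_in())"
```

```text
the job is handed in; nothing more can be done
None
```

The red-capped jar is parked in the dip at the top of its own lane, against the orange stop, and I handed the job in at about 10.3 s of the 38 s allowed. I pushed it up with two slightly spread fingertips, and it rolled the last bit over the crest on its own. I never pinched or lifted it.

**Last checks, after taking the hand away:**
- **Red jar:** its middle measured at rack x ≈ 0.074, y ≈ 0.037, with its top at about z 0.09. It looks square in the top view and did not move between the last looks.
- **Forces:** wrist force readings between pushes stayed under about 2.5 N.
- **Blue jar:** its cap moved less than 1 mm by measurement.
- **Other objects:** they look unmoved in the pictures, but I did not measure them one by one. The arm partly hid the tip box in the final top view; in the side view it looked unmoved.

**Checks that disagreed:**
- **Fingertip height:** the cameras consistently showed the fingertips about 7–8 mm above the reported TCP, while the description puts them 19 mm below it. I went by the cameras, and the push worked at that height. I did not find the cause.
- **Jar angle:** my red-band measurement (x 0.0865, against 0.074 for the cap) would mean the jar is tilted, but the colour mask probably picked up pixels from the orange stop. I judged the jar square from the pictures instead.

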